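Secure the ring roller's crank with its R-clip

ROBOT

A 6-joint arm with a two-finger parallel gripper is mounted at the origin on the work surface. World frame = base frame: x ahead of the robot, y to its left, z up, the work surface at z = 0. Lengths are in mm, angles in rad, forces in N, time in s.
With the tool pointing down it reaches from about 350 to 875 mm from the base axis. Payload 4.2 kg.
Tool frame: the origin (TCP) lies on the mounting face of the last link; the fingertips stand 173 mm ahead of it and the grasp point (between the pads) lies 155 mm ahead of it; z points along the fingers, y is the line along which they close (so a half turn about z gives the same grasp; the last joint's range is limited). The gripper opens to 85 mm and grips with 20 to 120 N. Pads are 22 mm wide; open, the fingers measure 114 mm over their backs; the gripper's body (76 mm by 85 mm) begins 54 mm behind the grasp point. The pads swing forward as they close: fully open they stand 13 mm farther back than shut.
Start: joints at [-0.868, 0.385, 0.008, 0, -1.194, -0.259], TCP at [268.371, -564.426, 404.712] pointing down, gripper open.
Joint ranges: [-3.14, 3.14], [-1.21, 2.06], [-1.07, 1.41], [-3.16, 2.05], [-2.99, -0.16], [-3.1, 3.1]. Speed limits (rad/s): [2.79, 2.79, 3.14, 3.14, 3.14, 3.14].

INTERFACE

Orientations are given as a unit quaternion [x, y, z, w].
In Python, from bench import arm gives the robot as it stands.
- The arm moves only by the tool carry_out, never from a script. Its argument "rows" is a list of rows, each a list of 7 numbers: the shift along the tool's x, y, z as a fraction of full scale, then the turn, a rotation vector about the tool's x, y, z as a fraction of full scale, then the opening, from -1 (shut) to 1 (fully open). A call has 1 to 12 rows; each row is the pose to reach, as a shift and turn from the pose commanded when the call began, along the tool's axes at that moment, turning the shorter way round; what a row does not reach only later rows make up. Full scale, the value 1, is 20 cm for a shift and pi rad for a turn. A row lasts 1/8 s, in which the tool goes at most 62.5 mm and 10.7 degrees, less where a joint would pass 70% of its speed; a pose out of reach is approached as far as the arm can. A call with a number of a shift or a turn outside -1 to 1 is refused whole. A call with a gripper value outside its range is refused whole. The fingers move at their own pace and stop on an object; the grip force is fixed at half the most. Time passes only in rows, so rows that repeat a pose let the fingers close. It gives the time, the measured TCP pose, the force, the opening and the grip force at its end, in the units of the state.
- arm.read_state(): the state, without advancing time (a new reading comes with each control period).
- arm.get_image(name): name is "scene" or "side" or "wrist"; returns (picture, depth): 400x640x3 uint8, red, green, blue; 400x640 float32, mm along the optical axis (not along the pixel's ray), 0 where there is no reading.
- arm.calibration(name): a dict with "mtx" (3x3 intrinsics, pixels), "cam_to_world" (4x4, takes a point from camera to world coordinates). Camera axes: x right, y up, looking along -z (the intrinsics and any distortion apply to the point x, -y, -z); pixel columns grow to the right and rows downward; lengths in mm; the calibration is good to about 2 mm. A picture is of the moment at which its call begins: read the wrist's pose just before it. calibration takes no time and is no camera call; for the wrist camera it gives the pose at the moment of the call.
- arm.job_done(): hands the job in; it is judged then, once.
The state is a dict: "clock": time; "joints": joint angles; "joint_vel": joint speeds; "joint_efforts": joint torques, N m; "position": TCP position; "ee_rot": TCP orientation; "contact_force": force on the tool from outside, world axes, zero at the start; "wrist_torque": the same for the moment, N m; "gripper_width": finger opening in mm; "grasp_force": force on a finger pad.
Only numpy, scipy, OpenCV 4.12 (cv2) and the standard library are available. Lean on these libraries where they do the work, as an engineer would, in place of code of your own. Each camera call takes 0.05 s, during which the arm holds its last target. There are 200 camera calls.

TASK

Take the R-clip out of the wooden block and secure the ring roller's crank with it: push its straight leg down through the cross-hole in the steel shaft outside the crank's hub and press it home, so that the bent leg rides over the shaft and closes under it and the eye sits on the shaft. Feel for the hole gently, never forcing the clip hard, then let go, and leave the other things as they are.

Things in the scene. Friction and masses are not known exactly. Their poses are not given: they have to be found in the camera images.
- clip: Steel R-clip, 82 mm long, 70 g, standing in the block's slot with its eye on the block's top. Origin: centre of its round eye (two coils, outer diameter 36 mm, 10 mm thick along the clip's y: pinch it there, high up). Both legs lie in its x-z plane, straight leg down -z, bent leg on +x. Home, the origin is 30 mm above the shaft's axis, clip's y along the shaft; the bent leg may be on either side.
- clip_tip (a point): Rounded end of the straight leg: 4 mm round wire on the clip's z axis, ending 64 mm below the eye's centre. Fully home it is 34 mm below the shaft's axis.
- clip_waist (a point): Waist of the bent leg (4 mm wire), at x 10, z -41.5 mm of the clip. Above it the leg bows out to x 16 at z -31, below it flares out to x 18 at z -52. It meets the shaft 21 mm before home (the straight leg is through by then), needs up to about 15 N of push until 11 mm before home, then snaps under the shaft and goes freely.
- clip_leg (a joint): Opening of the sprung bent leg: 0 rad relaxed, about 0.09 as its waist passes the shaft's widest part. Stiffness 2.6 N m/rad about the eye's centre.
- block: Plain wooden block, fixed, 100 x 75 x 60 mm (x, y, z); origin at the centre of its underside. Two slots in its top, 27 mm along x, 7 mm wide, at y -12 mm (the clip stands in it, eye centre 78 mm above the bench) and y +18 mm (empty).
- roller: Green ring roller bolted to the bench, with crank. Origin on the bench straight under the shaft's axis, 24 mm outside the crank hub's end (hub 34 mm in diameter). Crank arm at y 45 to 57 mm points to +x, level; its wooden grip lies parallel to the shaft at x 105 mm, y -40 to 36 mm. Side plates at y 86 to 164 mm, 130 mm high.
- hub_face (a point): Centre of the crank hub's outer end face, on the axis of the bare steel shaft, 85 mm above the bench. The shaft, 24 mm in diameter, lies level along the roller's y and sticks out to -y, ending 31 mm beyond its cross-hole. The hole is vertical, 6 mm wide, and cuts the axis; its centre is 11 to 37 mm from this point (unmeasured: the shaft is set endwise by hand). It does not shift when touched.
- daphead: Bystander: steel doming cube, 50 mm. Origin at the centre of its underside.
- punch: Bystander: steel doming punch standing upright, 20 mm in diameter, 69 mm high. Origin at the centre of its underside.
- hammer: Bystander: hammer lying on the bench, 230 mm long.

How it is judged (in metres and radians):
On the way, in this order (a step that is already met when the one before it is completed fails the run):
1. the clip is lifted clear of the block (height (world z) of clip_tip above 0.07 m), for 0.05 s.
2. the straight leg has passed through the shaft, the bent leg not yet closed under it (z of clip_tip in the frame of hub_face between -0.03 and -0.012 m and x of clip_tip in the frame of hub_face between -0.006 and 0.006 m and y of clip_tip in the frame of hub_face between -0.043 and -0.005 m), for 0.05 s.
At the end, for the whole second after the job is handed in: Clip released, at rest, fully home: eye centre 22-34 mm above the shaft's axis; leg tip through the hole, 28 mm or more below the axis, within 9 mm sideways of it and 5 to 43 mm outside hub_face; upright within 0.25 rad, square to the shaft within 0.4 rad, bent leg closed (under 0.04 rad) (z of clip in the frame of hub_face between 0.022 and 0.034 m and z of clip_tip in the frame of hub_face below -0.028 m and x of clip_tip in the frame of hub_face between -0.009 and 0.009 m and y of clip_tip in the frame of hub_face between -0.043 and -0.005 m and angle between clip's own z axis and vertical below 0.25 rad and angle between the y axis of clip and the y axis of roller, either way round below 0.4 rad and value of joint clip_leg below 0.04 rad and linear speed of clip below 0.02 m/s); the robot touches nothing.
It fails at once if the clip is forced against the roller or its shaft with more than 35 N (contact force between clip and roller above 35 N).
It fails at once if the gripper or arm leans on the roller with more than 20 N (contact force between any of the arm, the fingers and roller above 20 N).
It fails at once if a bystander is shifted by more than 25 mm (distance of any of daphead, punch, hammer from where it was at the start of the episode above 0.025 m).
It also fails if it takes over 58 s, if anything falls off the work surface, if the arm or the gripper's body presses on something with over 40 N, if the wrist force passes 120 N, or if a joint passes its speed limit or range.

## Working session

There is one attempt and no reset: what is moved stays moved. The work goes in short steps, Python scripts to look and compute and a tool call to move; the robot and the scene stay as the last step left them, time stands still between calls to the robot, and variables do not carry over. Pictures are saved under pics/ and viewed, at most 10 in all, crops included, and the job is handed in when it is done.

Besides the shell and the picture viewer there is one more tool, called after ">>>" as name(argument=value, ...), one argument or row to a line, values as JSON. carry_out: Moves the arm, as the interface text tells. Its arguments: {"type":"object","properties":{"rows":{"type":"array"}},"required":["rows"]}

```bash
mkdir -p pics
cat > h.py <<'E'
import numpy as np, cv2
from bench import arm
def snap(n,f):
    c=arm.calibration(n); p,d=arm.get_image(n)
    cv2.imwrite(f'pics/{f}.png',p[:,:,::-1]); np.savez(f'pics/{f}.npz',p=p,d=d,m=c['mtx'],T=c['cam_to_world']); return p,d
def load(f):
    z=np.load(f'pics/{f}.npz'); d=z['d']; m=z['m']; T=z['T']
    v,u=np.mgrid[0:d.shape[0],0:d.shape[1]]
    P=np.stack([(u-m[0,2])/m[0,0]*d,-(v-m[1,2])/m[1,1]*d,-d,np.ones_like(d)],-1)@T.T
    P[d<=0]=np.nan
    return z['p'],P[...,:3],z
E
python3 - <<'E'
from h import *
for n in ['scene','side','wrist']: snap(n,n+'0')
a=[cv2.imread(f'pics/{n}0.png') for n in ['scene','side']]
print(arm.read_state())
for n in ['scene','side']:
    c=arm.calibration(n);print(c)
E
```

```text
{'clock': 0.15, 'joints': array([-8.68380839e-01,  3.85369958e-01,  6.94906336e-03, -3.13706506e-04,
       -1.19403262e+00, -2.58585692e-01]), 'joint_vel': array([ 0.00043473, -0.00249038,  0.00416611,  0.00280221,  0.0016885 ,
       -0.00020936]), 'joint_efforts': array([-5.84168611e-04, -3.92679441e+01,  1.88582933e+01,  4.18862030e+00,
       -3.36986515e-03, -1.14966767e-06]), 'position': array([ 268.3287185 , -564.30186969,  403.88799686]), 'ee_rot': array([-2.20041477e-01,  9.75490154e-01,  8.02160983e-04, -2.53701920e-04]), 'contact_force': array([-0.04837085,  0.48791428, -0.29088392]), 'wrist_torque': array([-0.0041696 ,  0.00810102,  0.00670341]), 'grasp_force': 0.0, 'gripper_width': 85.39541719030652}
{'mtx': array([[510.34492841,   0.        , 324.73541066],
       [  0.        , 510.34492841, 203.18479971],
       [  0.        ,   0.        ,   1.        ]]), 'cam_to_world': array([[ 7.61540246e-01, -3.99595620e-01,  5.10274234e-01,
         1.26812181e+03],
       [ 6.48035957e-01,  4.81965108e-01, -5.89710975e-01,
        -7.12057976e+02],
       [-1.02884532e-02,  7.79764692e-01,  6.25988157e-01,
         9.01311117e+02],
       [ 0.00000000e+00,  0.00000000e+00,  0.00000000e+00,
         1.00000000e+00]])}
{'mtx': array([[518.72602694,   0.        , 322.08545183],
       [  0.        , 518.72602694, 192.59329116],
       [  0.        ,   0.        ,   1.        ]]), 'cam_to_world': array([[-9.89119853e-01,  9.57581820e-02, -1.11679398e-01,
         4.61660982e+02],
       [-1.46618713e-01, -7.03790759e-01,  6.95112595e-01,
         9.30191605e+02],
       [-1.20362096e-02,  7.03923957e-01,  7.10173353e-01,
         9.70661219e+02],
       [ 0.00000000e+00,  0.00000000e+00,  0.00000000e+00,
         1.00000000e+00]])}
```

View pics/scene0.png

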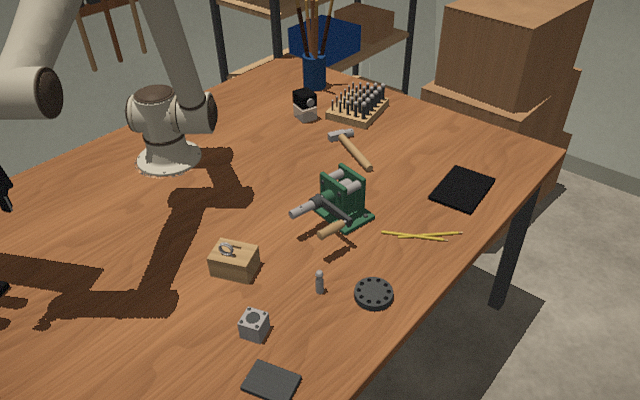

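View pics/side0.png

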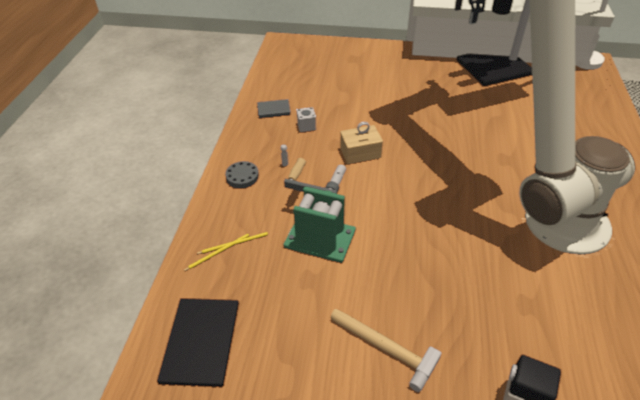

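The scene view shows the block at (234,260) with the clip's eye at (227,248), the shaft tip at (295,213), the hub near (325,205), the punch at (320,282) and the cube at (253,323). The side view shows the shaft at (337,178) and the clip at (363,127).

Run:
```python
from h import *
p,P,z=load('scene0')
for n,(u,v) in dict(eye=(227,243),blk=(245,262),tip=(295,212),sh=(305,208),hub=(322,203),pun=(320,273),cube=(253,315),grip=(330,230)).items(): print(n,P[v,u].round(1))
# block top: z 54..64
m=(abs(P[...,2]-60)<3); m[:225]=0;m[300:]=0;m[:,:195]=0;m[:,270:]=0
q=P[m][:,:2].astype(np.float32); print(cv2.minAreaRect(q),len(q))
# eye
m=(P[...,2]>66);m[:225]=0;m[290:]=0;m[:,:200]=0;m[:,265:]=0
q=P[m];print('eye',len(q),q.mean(0),q.min(0),q.max(0)); print(np.linalg.svd(q[:,:2]-q[:,:2].mean(0))[2][0])
# shaft top
m=(P[...,2]>87)&(P[...,2]<105);m[:195]=0;m[225:]=0;m[:,:285]=0;m[:,315:]=0
q=P[m];print('sh',len(q),q.mean(0),q.min(0),q.max(0)); 
q2=q[:,:2].astype(np.float32);print(cv2.fitLine(q2,cv2.DIST_HUBER,0,.01,.01).ravel())
p,P,z=load('side0')
for n,(u,v) in dict(sh=(338,175),eye=(363,123)).items(): print(n,P[v,u].round(1))
m=(P[...,2]>87)&(P[...,2]<105);m[:160]=0;m[190:]=0;m[:,:325]=0;m[:,352:]=0
q=P[m];print('sh',len(q),q.mean(0),q.min(0),q.max(0)); 
q2=q[:,:2].astype(np.float32);print(cv2.fitLine(q2,cv2.DIST_HUBER,0,.01,.01).ravel())
a=cv2.imread('pics/scene0.png')[180:310,190:400];b=cv2.imread('pics/side0.png')[95:205,270:400]
a=cv2.resize(a,None,fx=2.5,fy=2.5,interpolation=2);b=cv2.resize(b,(260,325*220//260),interpolation=2)
c=np.zeros((600,800,3),np.uint8);c[:a.shape[0],:a.shape[1]]=a;c[325:325+275,:260]=b;
w=cv2.imread('pics/wrist0.png');c[325:325+275,300:740]=cv2.resize(w,(440,275));cv2.imwrite('pics/crop0.png',c)
```

```text
eye [ 531.2 -207.3   93.7]
blk [ 578.2 -199.9   56.4]
tip [574.6 -23.7  92.4]
sh [581.    6.   89.9]
hub [595.9  54.1  83.9]
pun [ 739.2 -120.2   63.9]
cube [ 700.1 -290.6   48.5]
grip [685.3 -20.7  93.7]
((532.3464965820312, -198.2588653564453), (100.9857177734375, 78.9812240600586), 23.202129364013672) 641
eye 93 [ 529.97071734 -213.51798853   83.02958191] [ 514.30419975 -224.23127241   66.06459975] [ 545.77932358 -202.29479149   95.19856915]
[0.8964319  0.44318151]
sh 191 [576.5683544    4.61866549  93.28572184] [559.04195763 -35.65380317  87.14302339] [591.71078331  48.18611949 101.80671463]
[1.5802898e-01 9.8743445e-01 5.7717090e+02 2.5625057e+00]
sh [569.3   9.4  96.8]
eye [ 527.5 -204.5   97.2]
sh 269 [572.79968529  20.94437011  96.03143876] [555.61482055 -29.97484896  87.0959196 ] [594.9270163   61.17281248 104.40842347]
[2.0270504e-01 9.7923982e-01 5.7198285e+02 1.8645048e+01]
```

View pics/crop0.png

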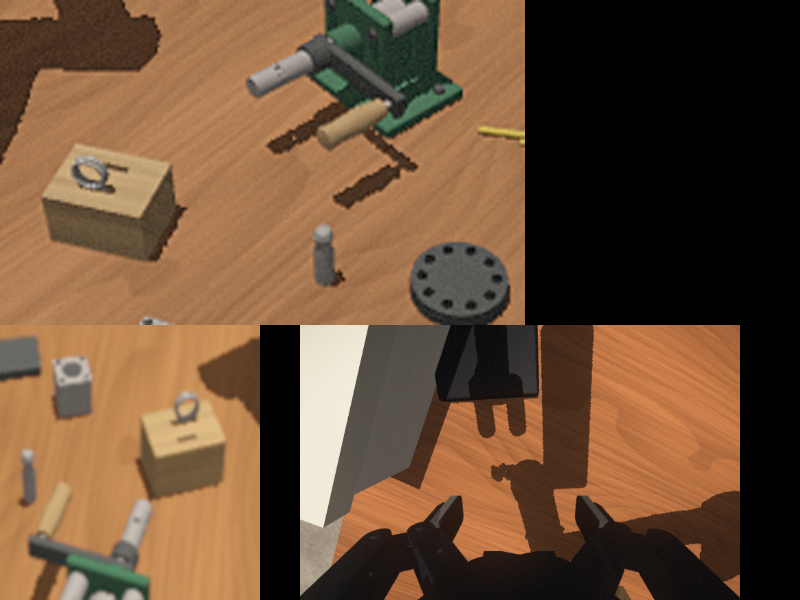

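The crops show the clip's eye edge-on along the slot, with its slot line parallel to the block's long side, and the shaft bare with its free end towards the block. The gripper's closing line is already close to the block's y. Next I'll work out the wrist camera's offset and the first moves.

```bash
cat >> h.py <<'E'
from scipy.spatial.transform import Rotation as R
def down(yaw): # tool pointing down, tool y at world yaw (deg)
    c,s=np.cos(np.radians(yaw)),np.sin(np.radians(yaw))
    y=np.array([c,s,0]);zz=np.array([0,0,-1.]);return R.from_matrix(np.stack([np.cross(y,zz),y,zz],1))
def rows(grasp,yaw,cur=None,curq=None):
    s=arm.read_state(); p=s['position'] if cur is None else np.array(cur); q=R.from_quat(s['ee_rot'] if curq is None else curq)
    t=down(yaw); tcp=np.array(grasp)+[0,0,155]
    d=q.inv().apply(tcp-p)/200; r=(q.inv()*t).as_rotvec()/np.pi
    print('rows',d.round(4),r.round(4),'dist',np.linalg.norm(tcp-p).round(1),np.degrees(np.linalg.norm(r*np.pi)).round(1))
    return d,r
def st():
    s=arm.read_state(); q=R.from_quat(s['ee_rot']).as_matrix()
    print('t',round(s['clock'],2),'p',s['position'].round(2),'yaw',np.degrees(np.arctan2(q[1,1],q[0,1])).round(2),'zax',q[:,2].round(4),'F',s['contact_force'].round(2),'M',s['wrist_torque'].round(3),'w',s['gripper_width'].round(2),'g',round(s['grasp_force'],1),'j',s['joints'].round(2))
E
python3 - <<'E'
from h import *
c=arm.calibration('wrist');s=arm.read_state();q=R.from_quat(s['ee_rot'])
T=c['cam_to_world'];print('cam pos in tool',q.inv().apply(T[:3,3]-s['position']).round(1));print((q.inv().as_matrix()@T[:3,:3]).round(3));print(c['mtx'])
st()
rows([537,-210,230],114.5)
rows([576,-15,230],79.6)
E
```

```text
cam pos in tool [68.4  1.1 31.6]
[[ 0.002  0.962  0.272]
 [ 1.    -0.003 -0.   ]
 [ 0.001  0.272 -0.962]]
[[275.38126583   0.         318.35591271]
 [  0.         275.38126583 204.34305209]
 [  0.           0.           1.        ]]Traceback (most recent call last):
  File "<stdin>", line 4, in <module>
  File "h.py", line 24, in st
    print('t',round(s['clock'],2),'p',s['position'].round(2),'yaw',np.degrees(np.arctan2(q[1,1],q[0,1])).round(2),'zax',q[:,2].round(4),'F',s['contact_force'].round(2),'M',s['wrist_torque'].round(3),'w',s['gripper_width'].round(2),'g',round(s['grasp_force'],1),'j',s['joints'].round(2))
                                                                                                                                                                                                           ^^^^^^^^^^^^^^^^^^^^^^^^
AttributeError: 'float' object has no attribute 'round'
```

```bash
sed -i "s/s\['gripper_width'\].round(2)/round(float(s['gripper_width']),2)/" h.py
python3 - <<'E'
from h import *
st()
rows([537,-210,190],114.5)
rows([576,-15,190],79.6)
E
```

```text
t 0.15 p [ 268.33 -564.3   403.89] yaw 115.42 zax [-8.0e-04  1.5e-03 -1.0e+00] F [-0.05  0.49 -0.29] M [-0.004  0.008  0.007] w 85.4 g 0.0 j [-0.87  0.39  0.01 -0.   -1.19 -0.26]
rows [-1.9738  1.0228  0.2959] [ 0.0005 -0.      0.0051] dist 448.5 0.9
rows [-2.5685  1.8196  0.2971] [ 0.0005 -0.0002  0.199 ] dist 632.3 35.8
```

>>> carry_out(
  rows=[
    [-0.25,0.13,0,0,0,0,1],
    [-0.5,0.26,0,0,0,0,1],
    [-0.75,0.39,0,0,0,0,1],
    [-1,0.52,0,0,0,0,1],
  ],
)

```text
clock: 0.65
position: [405.1, -383.1, 404.5]
ee_rot: [-0.22, 0.976, 0.0, -0.0]
contact_force: [0.8, -1.3, 0.8]
gripper_width: 85.4
grasp_force: 0.0
```

>>> carry_out(
  rows=[
    [-0.25,0.13,0.05,0,0,0,1],
    [-0.5,0.26,0.15,0,0,0,1],
    [-0.75,0.39,0.25,0,0,0,1],
    [-0.97,0.5,0.3,0,0,0.005,1],
    [-0.97,0.5,0.3,0,0,0.005,1],
    [-0.97,0.5,0.3,0,0,0.005,1],
  ],
)

```text
clock: 1.4
position: [536.6, -210.9, 344.4]
ee_rot: [-0.213, 0.977, 0.0, -0.0]
contact_force: [-0.3, 0.8, 0.1]
gripper_width: 85.7
grasp_force: 0.0
```

Run:
```python
from h import *
st(); snap('wrist','w1')
```

```text
t 1.4 p [ 536.55 -210.91  344.44] yaw 114.56 zax [-8.e-04  1.e-04 -1.e+00] F [-0.26  0.8   0.09] M [-0.013  0.107  0.057] w 85.72 g 0.0 j [-0.09  0.35 -0.2   0.   -1.02 -1.05]
```

View pics/w1.png

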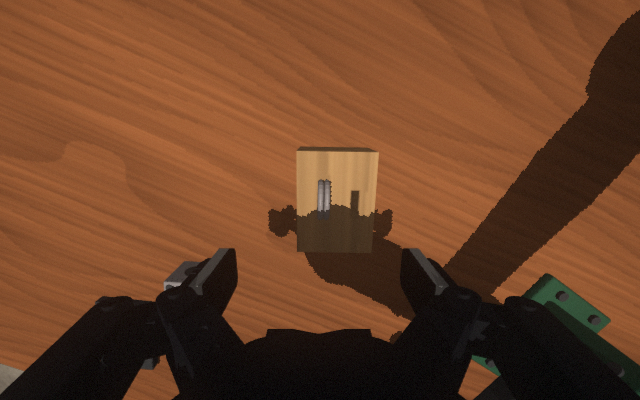

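The block top spans (297,150) to (375,250), with the clip's eye at (324,196) seen edge-on and the empty slot at (355,202). The block is almost parallel to the gripper.

Run:
```python
from h import *
p,P,z=load('w1')
m=(abs(P[...,2]-60)<3); m[:140]=0;m[262:]=0;m[:,:285]=0;m[:,390:]=0
print(cv2.minAreaRect(P[m][:,:2].astype(np.float32)),m.sum(),np.median(P[m][:,2]))
m=(P[...,2]>66);m[:165]=0;m[220:]=0;m[:,:305]=0;m[:,345:]=0
q=P[m];print(m.sum(),q.min(0),q.max(0))
m&=P[...,2]>85;q=P[m];print('top',m.sum(),q.mean(0)); print(cv2.minAreaRect(P[m][:,:2].astype(np.float32)))
vv,uu=np.where(m);print(uu.min(),uu.max(),vv.min(),vv.max())
rows(np.r_[q.mean(0)[:2],130],114.5)
```

```text
((531.84716796875, -193.3257293701172), (100.61297607421875, 74.73899841308594), 23.693883895874023) 7245 59.35565860231941
473 [ 510.65752126 -219.76592022   71.59333195] [ 544.32848511 -199.25250453   96.51951938]
top 411 [ 526.47182953 -209.56468165   92.20540258]
((528.3062744140625, -208.91989135742188), (31.32384490966797, 10.266379356384277), 24.395252227783203)
317 329 184 219
rows [0.0406 0.0286 0.2987] [ 0.     -0.0001  0.    ] dist 60.6 0.0
```

>>> carry_out(
  rows=[
    [0.0325,0.028,0.2,0,0,0.002,0.2],
    [0.0325,0.028,0.4,0,0,0.002,0],
    [0.0325,0.028,0.48,0,0,0.002,-0.1],
    [0.0325,0.028,0.512,0,0,0.002,-0.2],
    [0.0325,0.028,0.512,0,0,0.002,-0.3],
    [0.0325,0.028,0.512,0,0,0.002,-0.3],
  ],
)

```text
clock: 2.2
position: [528.9, -208.8, 243.7]
ee_rot: [-0.209, 0.978, -0.001, 0.001]
contact_force: [-1.9, -0.7, -0.0]
gripper_width: 30.4
grasp_force: 0.0
```

Run:
```python
from h import *
st(); snap('wrist','w2')
```

```text
t 2.2 p [ 528.89 -208.78  243.66] yaw 114.18 zax [ 2.7e-03 -5.0e-04 -1.0e+00] F [-1.86 -0.69 -0.03] M [ 0.003 -0.017 -0.021] w 30.35 g 0.0 j [-0.09  0.46 -0.34  0.   -0.78 -1.06]
```

View pics/w2.png

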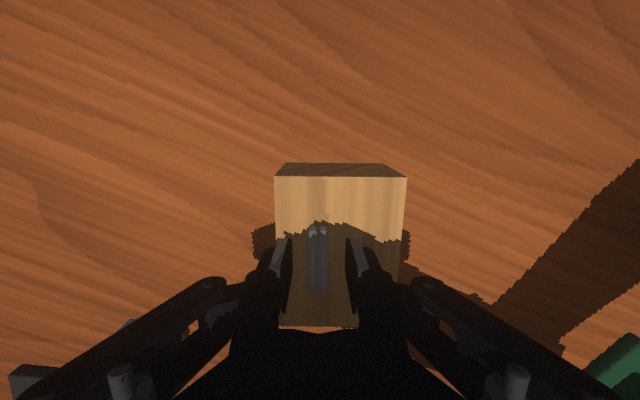

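The eye (318, rows 228–290) stands centred between the pads (285 and 352), so I close.

>>> carry_out(
  rows=[
    [0,0,0.004,0,0,0,-0.7],
    [0,0,0.004,0,0,0,-1],
    [0,0,0.004,0,0,0,-1],
    [0,0,0.004,0,0,0,-1],
    [0,0,0.004,0,0,0,-1],
  ],
)

```text
clock: 2.88
position: [528.7, -208.6, 242.1]
ee_rot: [-0.209, 0.978, -0.0, 0.001]
contact_force: [-1.3, 0.3, 5.6]
gripper_width: 8.4
grasp_force: 59.3
```

Run:
```python
from h import *
st()
```

```text
t 2.88 p [ 528.67 -208.65  242.11] yaw 114.18 zax [ 1.2e-03 -4.0e-04 -1.0e+00] F [-1.28  0.29  5.55] M [0.215 0.111 0.005] w 8.44 g 59.3 j [-0.09  0.46 -0.34  0.   -0.78 -1.06]
```

>>> carry_out(
  rows=[
    [0,0,-0.1,0,0,0,-1],
    [0,0,-0.25,0,0,0,-1],
    [0,0,-0.4,0,0,0,-1],
    [0,0,-0.55,0,0,0,-1],
    [0,0,-0.6,0,0,0,-1],
    [0,0,-0.6,0,0,0,-1],
  ],
)

```text
clock: 3.62
position: [528.1, -208.5, 360.9]
ee_rot: [-0.209, 0.978, 0.0, -0.0]
contact_force: [-0.8, 0.4, -1.7]
gripper_width: 8.9
grasp_force: 59.1
```

Run:
```python
from h import *
st(); rows([570,-45,208],79.6)
```

```text
t 3.62 p [ 528.1  -208.54  360.9 ] yaw 114.14 zax [-5.e-04  7.e-04 -1.e+00] F [-0.84  0.42 -1.7 ] M [0.023 0.031 0.026] w 8.86 g 59.1 j [-0.09  0.32 -0.2  -0.   -1.05 -1.06]
rows [-0.5257  0.6605 -0.0101] [ 2.000e-04 -1.000e-04  1.919e-01] dist 168.8 34.5
```

>>> carry_out(
  rows=[
    [-0.1,0.12,0,0,0,0.038,-1],
    [-0.2,0.25,0,0,0,0.077,-1],
    [-0.31,0.4,0,0,0,0.115,-1],
    [-0.42,0.53,0,0,0,0.153,-1],
    [-0.526,0.66,0,0,0,0.192,-1],
    [-0.526,0.66,0,0,0,0.192,-1],
    [-0.526,0.66,0,0,0,0.192,-1],
  ],
)

```text
clock: 4.5
position: [570.0, -45.3, 360.0]
ee_rot: [0.09, 0.996, -0.0, -0.002]
contact_force: [0.7, -0.3, -1.1]
gripper_width: 8.7
grasp_force: 59.2
```

Run:
```python
from h import *
st(); snap('wrist','w3'); snap('scene','s3'); snap('side','d3')
w=cv2.imread('pics/w3.png')[120:400,170:490]
cv2.imwrite('pics/w3c.png',cv2.resize(w,None,fx=2.1,fy=2.1,interpolation=2))
```

```text
t 4.5 p [569.96 -45.3  359.97] yaw 79.65 zax [-3.1e-03 -3.0e-04 -1.0e+00] F [ 0.66 -0.25 -1.11] M [0.029 0.041 0.01 ] w 8.74 g 59.2 j [ 0.2   0.33 -0.19 -0.   -1.05 -1.96]
```

View pics/w3c.png

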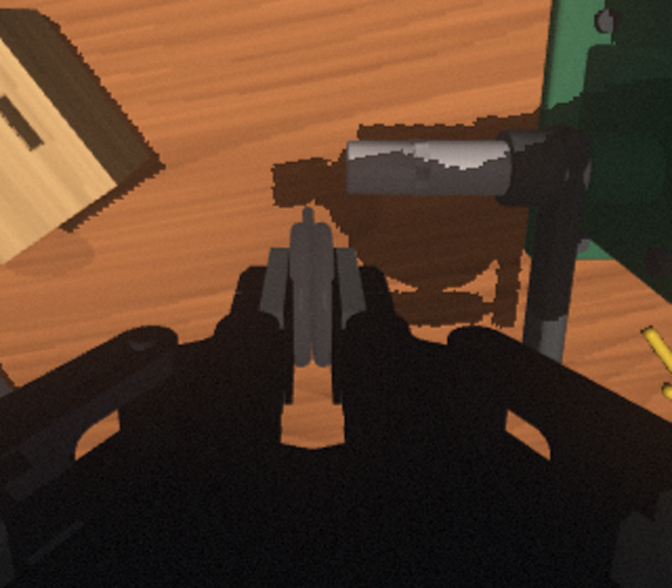

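The clip is held upright. Its tip shows just above the eye at (316,220), the shaft runs from (335,199) to (413,199), and the hole is a dark gap near (371,200). I'll fit these numerically and enlarge the picture.

Run:
```python
from h import *
from scipy.optimize import least_squares
for f,(v0,v1,u0,u1) in dict(w3=(183,214,337,410),).items():
    p,P,z=load(f)
    m=np.zeros(P.shape[:2],bool);m[v0:v1,u0:u1]=1;m&=P[...,2]>84
    q=P[m]
    def fun(x):
        a=np.array([np.sin(x[2]),np.cos(x[2]),0]);o=np.array([x[0],0,x[1]])
        w=q-o;return np.linalg.norm(w-np.outer(w@a,a),axis=1)-12
    s=least_squares(fun,[575,85,.18],loss='soft_l1',f_scale=1.);x=s.x
    print(f,len(q),'x at y=0',x[0],'z',x[1],'yaw y',90-np.degrees(x[2]),np.std(fun(x)))
    a=np.array([np.sin(x[2]),np.cos(x[2]),0]);o=np.array([x[0],0,x[1]])
    def proj(X,z):
        c=np.linalg.inv(z['T'])@np.r_[X,1];M=z['m'];return M[0,0]*c[0]/-c[2]+M[0,2],M[1,1]*-c[1]/-c[2]+M[1,2]
    g=cv2.cvtColor(p,cv2.COLOR_RGB2GRAY).astype(np.float32)
    # brightness along top line, lateral offsets 
    perp=np.array([a[1],-a[0],0])
    for off in(-7,-3,0,3):
      t=np.arange(-50,50,1.5);L=[]
      for k in t:
        X=o+a*k+perp*off+[0,0,np.sqrt(144-off*off)];u,v=proj(X,z);L.append(int(cv2.remap(g,np.float32([[u]]),np.float32([[v]]),1)[0,0]))
      print(off,list(zip(t,L)))
    print('tool tip px',proj(np.array([570-0,-45.3,360-155-9-64]),z))
p,_,z=load('w3');cv2.imwrite('pics/w3d.png',cv2.resize(p[175:260,295:420,::-1],None,fx=6.4,fy=6.4,interpolation=cv2.INTER_CUBIC))
```

```text
w3 1885 x at y=0 572.4765342975339 z 84.14804222735496 yaw y 79.79631316702653 0.9748256135796894
-7 [(np.float64(-50.0), 121), (np.float64(-48.5), 118), (np.float64(-47.0), 121), (np.float64(-45.5), 116), (np.float64(-44.0), 83), (np.float64(-42.5), 81), (np.float64(-41.0), 82), (np.float64(-39.5), 103), (np.float64(-38.0), 116), (np.float64(-36.5), 116), (np.float64(-35.0), 121), (np.float64(-33.5), 100), (np.float64(-32.0), 53), (np.float64(-30.5), 55), (np.float64(-29.0), 113), (np.float64(-27.5), 162), (np.float64(-26.0), 112), (np.float64(-24.5), 110), (np.float64(-23.0), 108), (np.float64(-21.5), 69), (np.float64(-20.0), 70), (np.float64(-18.5), 69), (np.float64(-17.0), 68), (np.float64(-15.5), 68), (np.float64(-14.0), 67), (np.float64(-12.5), 67), (np.float64(-11.0), 67), (np.float64(-9.5), 66), (np.float64(-8.0), 68), (np.float64(-6.5), 66), (np.float64(-5.0), 65), (np.float64(-3.5), 64), (np.float64(-2.0), 79), (np.float64(-0.5), 93), (np.float64(1.0), 99), (np.float64(2.5), 126), (np.float64(4.0), 142), (np.float64(5.5), 149), (np.float64(7.0), 153), (np.float64(8.5), 154)
[... 4945 characters left out ...]
, (np.float64(11.5), 64), (np.float64(13.0), 64), (np.float64(14.5), 64), (np.float64(16.0), 63), (np.float64(17.5), 62), (np.float64(19.0), 63), (np.float64(20.5), 64), (np.float64(22.0), 65), (np.float64(23.5), 65), (np.float64(25.0), 65), (np.float64(26.5), 64), (np.float64(28.0), 63), (np.float64(29.5), 61), (np.float64(31.0), 61), (np.float64(32.5), 63), (np.float64(34.0), 63), (np.float64(35.5), 62), (np.float64(37.0), 61), (np.float64(38.5), 50), (np.float64(40.0), 29), (np.float64(41.5), 31), (np.float64(43.0), 31), (np.float64(44.5), 34), (np.float64(46.0), 33), (np.float64(47.5), 33), (np.float64(49.0), 32)]
tool tip px (np.float64(317.024737234776), np.float64(222.54061488196834))
```

View pics/w3d.png

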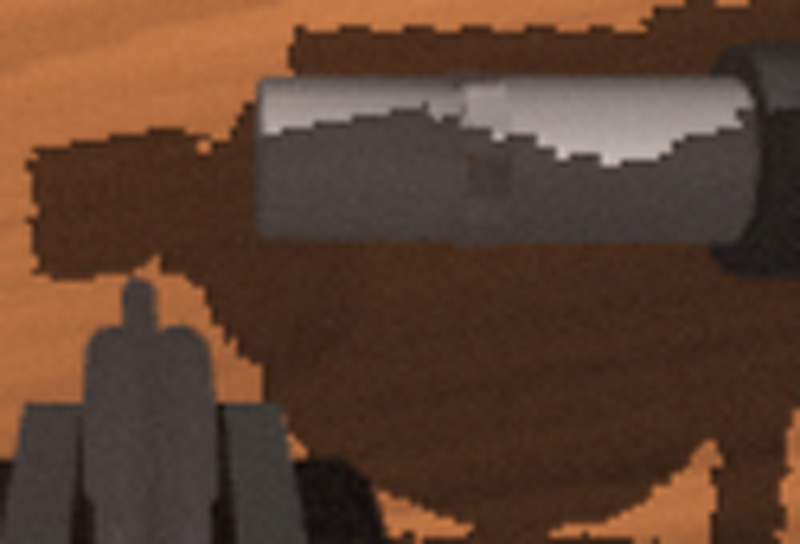

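The enlargement shows the hole as a dark square at crop (489,172), which is pixel (371.4,201.9). The shaft end is at crop 258, the hub edge at about 750, and the clip tip's end at crop (139,280), pixel (316.7,218.8).

Run:
```python
from h import *
p,P,z=load('w3');T=z['T'];M=z['m']
def ray(u,v):
    d=T[:3,:3]@np.array([(u-M[0,2])/M[0,0],-(v-M[1,2])/M[1,1],-1]);return T[:3,3],d
def atz(u,v,h):
    o,d=ray(u,v);return o+d*(h-o[2])/d[2]
print('hole',atz(371.4,201.9,96.5))
for h in(130,132,134):print('tip edge',h,atz(316.7,218.8,h))
a=np.array([np.sin(.178),np.cos(.178),0]);perp=np.array([a[1],-a[0],0])
# silhouettes at u=390: find lateral s.t. ray tangent to cylinder
for u in(345,390):
  r=[]
  for v,sg in((175+78/6.4,-1),(175+241/6.4,1)):
    o,d=ray(u,v); n2=np.array([d@perp,d[2]]);o2=np.array([o@perp,o[2]]);nn=np.array([-n2[1],n2[0]])/np.linalg.norm(n2)
    # distance of axis (s,85) from line = 12
    r.append([ (o2@nn - 85*nn[1]+k*12)/nn[0] for k in(1,-1)])
  print('axis perp from silhouettes',np.round(r,2))
print('fit perp',np.array([572.48,0,0])@perp,'hole perp',atz(371.4,201.9,96.5)@perp,'along',atz(371.4,201.9,96.5)@a, 'tip perp/along',atz(316.7,218.8,132)@perp,atz(316.7,218.8,132)@a)
print('tcp perp/along',np.array([569.96,-45.3,0])@perp,np.array([569.96,-45.3,0])@a)
```

```text
hole [571.90104877   2.39457481  96.5       ]
tip edge 130 [567.68763522 -45.14289061 130.        ]
tip edge 132 [567.02705258 -45.00920766 132.        ]
tip edge 134 [566.36646993 -44.87552471 134.        ]
axis perp from silhouettes [[564.06 539.52]
 [588.44 563.3 ]]
axis perp from silhouettes [[564.06 539.52]
 [588.43 563.29]]
fit perp 563.43469234978 hole perp 562.4409015978634 along 103.61841431041533 tip perp/along 566.037301814148 56.1006246199675
tcp perp/along 568.9753961710494 56.333739020212946
```

>>> carry_out(
  rows=[
    [0.01,0.08,0,0,0,0,-1],
    [0.0225,0.16,0,0,0,0,-1],
    [0.0225,0.236,0,0,0,0,-1],
    [0.0225,0.236,0,0,0,0,-1],
    [0.0225,0.236,0.05,0,0,0,-1],
    [0.0225,0.236,0.1,0,0,0,-1],
    [0.0225,0.236,0.14,0,0,0,-1],
    [0.0225,0.236,0.14,0,0,0,-1],
    [0.0225,0.236,0.14,0,0,0,-1],
  ],
)

```text
clock: 5.78
position: [574.6, 2.0, 333.7]
ee_rot: [0.091, 0.996, -0.0, 0.0]
contact_force: [-0.7, -0.0, 0.3]
gripper_width: 8.8
grasp_force: 59.2
```

Run:
```python
from h import *
st(); 
s=arm.read_state();a=np.array([np.sin(.178),np.cos(.178),0]);perp=np.array([a[1],-a[0],0]);q=R.from_quat(s['ee_rot']).as_matrix()
t=s['position']+q[:,2]*228;print('nominal tip perp/along/z',t@perp,t@a,t[2])
for n in('scene','side'): snap(n,n+'4')
a=cv2.imread('pics/scene4.png')[165:245,270:370];b=cv2.imread('pics/side4.png')[130:210,290:390]
cv2.imwrite('pics/v4.png',np.hstack([cv2.resize(x,(400,320),interpolation=2) for x in(a,b)]))
```

```text
t 5.78 p [574.56   1.96 333.65] yaw 79.6 zax [ 4.e-04 -1.e-04 -1.e+00] F [-0.68 -0.03  0.31] M [ 0.082 -0.027  0.055] w 8.83 g 59.2 j [ 0.29  0.36 -0.22  0.   -0.99 -2.04]
nominal tip perp/along/z 565.218931612696 103.6516201270966 105.65370375902609
```

View pics/v4.png

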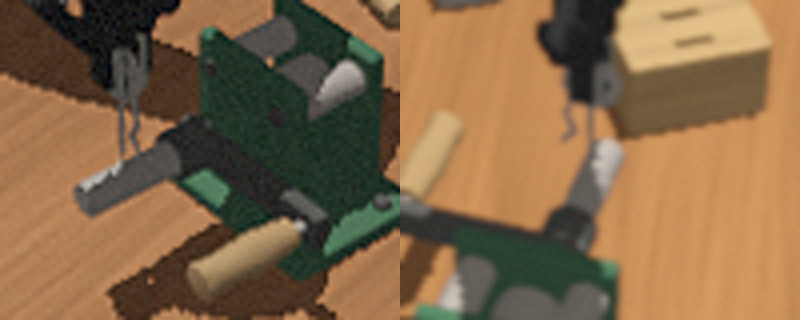

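Both views show the tip hanging over the shaft about where the hole is. The tip is about 1.2 mm off sideways, so I'll correct that and feel down.

>>> carry_out(
  rows=[
    [0.006,0,0.01,0,0,0,-1],
    [0.006,0,0.02,0,0,0,-1],
    [0.006,0,0.03,0,0,0,-1],
    [0.006,0,0.04,0,0,0,-1],
    [0.006,0,0.045,0,0,0,-1],
    [0.006,0,0.05,0,0,0,-1],
    [0.006,0,0.05,0,0,0,-1],
  ],
)

```text
clock: 6.75
position: [573.2, 2.3, 323.4]
ee_rot: [0.091, 0.996, -0.0, -0.0]
contact_force: [-0.5, -0.1, -0.2]
gripper_width: 8.5
grasp_force: 59.2
```

```bash
cat >> h.py <<'E'
def tip():
    st();s=arm.read_state();a=np.array([np.sin(.178),np.cos(.178),0]);perp=np.array([a[1],-a[0],0]);q=R.from_quat(s['ee_rot']).as_matrix()
    t=s['position']+q[:,2]*228;print('nominal tip perp/along/z',(t@perp).round(2),(t@a).round(2),t[2].round(2),'F perp/along',(s['contact_force']@perp).round(2),(s['contact_force']@a).round(2))
E
python3 -c "
from h import *
tip()"
```

```text
t 6.75 p [573.23   2.33 323.44] yaw 79.61 zax [-1.e-04 -0.e+00 -1.e+00] F [-0.55 -0.08 -0.21] M [-0.003  0.036  0.002] w 8.49 g 59.2 j [ 0.29  0.37 -0.24  0.   -0.97 -2.04]
nominal tip perp/along/z 563.74 103.77 95.44 F perp/along -0.52 -0.18
```

>>> carry_out(
  rows=[
    [0,-0.001,0.004,0,0,0,-1],
    [0,-0.001,0.008,0,0,0,-1],
    [0,-0.001,0.012,0,0,0,-1],
    [0,-0.001,0.016,0,0,0,-1],
    [0,-0.001,0.016,0,0,0,-1],
  ],
)

```text
clock: 7.38
position: [573.2, 2.1, 320.2]
ee_rot: [0.091, 0.996, -0.0, -0.0]
contact_force: [0.7, -0.4, -1.4]
gripper_width: 8.8
grasp_force: 59.2
```

```bash
python3 -c "
from h import *
tip()"
```

```text
t 7.38 p [573.19   2.12 320.23] yaw 79.6 zax [-1.e-04 -0.e+00 -1.e+00] F [ 0.66 -0.42 -1.37] M [0.033 0.017 0.033] w 8.81 g 59.2 j [ 0.29  0.37 -0.24 -0.   -0.96 -2.04]
nominal tip perp/along/z 563.73 103.56 92.23 F perp/along 0.72 -0.3
```

The tip is about 5 mm below the top of the shaft with no force, so it is in the hole. I continue gently.

>>> carry_out(
  rows=[
    [0,0,0.01,0,0,0,-1],
    [0,0,0.02,0,0,0,-1],
    [0,0,0.03,0,0,0,-1],
    [0,0,0.04,0,0,0,-1],
    [0,0,0.05,0,0,0,-1],
    [0,0,0.06,0,0,0,-1],
    [0,0,0.07,0,0,0,-1],
    [0,0,0.07,0,0,0,-1],
  ],
)

```text
clock: 8.38
position: [573.2, 2.1, 306.1]
ee_rot: [0.091, 0.996, -0.0, -0.0]
contact_force: [0.2, 0.2, -2.2]
gripper_width: 8.5
grasp_force: 59.2
```

```bash
python3 -c "
from h import *
tip()"
```

```text
t 8.38 p [573.16   2.14 306.13] yaw 79.61 zax [-3.e-04 -1.e-04 -1.e+00] F [ 0.16  0.24 -2.24] M [-0.044  0.023 -0.021] w 8.53 g 59.2 j [ 0.29  0.39 -0.26 -0.   -0.93 -2.04]
nominal tip perp/along/z 563.67 103.56 78.13 F perp/along 0.12 0.26
```

>>> carry_out(
  rows=[
    [0,0,0.01,0,0,0,-1],
    [0,0,0.02,0,0,0,-1],
    [0,0,0.03,0,0,0,-1],
    [0,0,0.035,0,0,0,-1],
    [0,0,0.04,0,0,0,-1],
    [0,0,0.045,0,0,0,-1],
    [0,0,0.05,0,0,0,-1],
    [0,0,0.05,0,0,0,-1],
  ],
)

```text
clock: 9.38
position: [573.5, 2.2, 296.7]
ee_rot: [0.09, 0.996, 0.0, 0.001]
contact_force: [2.1, -0.2, 2.3]
gripper_width: 8.7
grasp_force: 59.3
```

```bash
python3 -c "
from h import *
tip()"
```

```text
t 9.38 p [573.54   2.19 296.66] yaw 79.62 zax [ 1.5e-03  2.0e-04 -1.0e+00] F [ 2.07 -0.22  2.31] M [-0.06  -0.479  0.011] w 8.67 g 59.3 j [ 0.29  0.4  -0.27  0.   -0.9  -2.04]
nominal tip perp/along/z 564.42 103.8 68.66 F perp/along 2.08 0.15
```

>>> carry_out(
  rows=[
    [0,0,0.005,0,0,0,-1],
    [0,0,0.01,0,0,0,-1],
    [0,0,0.015,0,0,0,-1],
    [0,0,0.02,0,0,0,-1],
    [0,0,0.02,0,0,0,-1],
  ],
)

```text
clock: 10.0
position: [573.3, 2.2, 291.8]
ee_rot: [0.091, 0.996, 0.0, 0.0]
contact_force: [3.4, -0.9, -2.6]
gripper_width: 8.5
grasp_force: 58.6
```

```bash
python3 -c "
from h import *
tip()"
```

```text
t 10.0 p [573.31   2.16 291.8 ] yaw 79.6 zax [ 1.e-04  1.e-04 -1.e+00] F [ 3.41 -0.87 -2.63] M [-0.143 -1.372 -0.007] w 8.52 g 58.6 j [ 0.29  0.4  -0.27 -0.   -0.89 -2.04]
nominal tip perp/along/z 563.89 103.67 63.8 F perp/along 3.51 -0.25
```

>>> carry_out(
  rows=[
    [0,0,0.005,0,0,0,-1],
    [0,0,0.01,0,0,0,-1],
    [0,0,0.015,0,0,0,-1],
    [0,0,0.02,0,0,0,-1],
    [0,0,0.025,0,0,0,-1],
    [0,0,0.025,0,0,0,-1],
  ],
)

```text
clock: 10.75
position: [573.1, 2.1, 286.9]
ee_rot: [0.091, 0.996, 0.0, -0.0]
contact_force: [3.6, -0.2, -0.9]
gripper_width: 8.6
grasp_force: 58.6
```

```bash
python3 -c "
from h import *
tip()"
```

```text
t 10.75 p [573.13   2.13 286.92] yaw 79.6 zax [-3.e-04  1.e-04 -1.e+00] F [ 3.61 -0.17 -0.88] M [-0.258 -1.395  0.047] w 8.64 g 58.6 j [ 0.29  0.41 -0.28 -0.   -0.88 -2.04]
nominal tip perp/along/z 563.63 103.59 58.92 F perp/along 3.59 0.47
```

>>> carry_out(
  rows=[
    [0,0,0.005,0,0,0,-1],
    [0,0,0.01,0,0,0,-1],
    [0,0,0.015,0,0,0,-1],
    [0,0,0.02,0,0,0,-1],
    [0,0,0.025,0,0,0,-1],
    [0,0,0.03,0,0,0,-1],
    [0,0,0.03,0,0,0,-1],
  ],
)

```text
clock: 11.62
position: [572.8, 2.1, 280.8]
ee_rot: [0.091, 0.996, -0.0, -0.001]
contact_force: [3.3, -0.1, -1.2]
gripper_width: 8.4
grasp_force: 58.8
```

```bash
python3 -c "
from h import *
tip()"
```

```text
t 11.62 p [572.82   2.07 280.81] yaw 79.59 zax [-1.6e-03 -1.0e-04 -1.0e+00] F [ 3.3  -0.07 -1.23] M [-0.158 -0.828  0.003] w 8.41 g 58.8 j [ 0.29  0.42 -0.29 -0.   -0.87 -2.04]
nominal tip perp/along/z 563.06 103.36 52.81 F perp/along 3.26 0.52
```

>>> carry_out(
  rows=[
    [-0.002,0,0.003,0,0,0,-1],
    [-0.003,0,0.006,0,0,0,-1],
    [-0.003,0,0.009,0,0,0,-1],
    [-0.003,0,0.009,0,0,0,-1],
  ],
)

```text
clock: 12.12
position: [573.4, 2.0, 279.3]
ee_rot: [0.091, 0.996, -0.0, -0.001]
contact_force: [0.1, -0.8, -0.8]
gripper_width: 8.6
grasp_force: 59.1
```

```bash
python3 -c "
from h import *
tip();snap('scene','s5')
a=cv2.imread('pics/scene5.png') if 0 else cv2.imread('pics/s5.png')
cv2.imwrite('pics/s5c.png',cv2.resize(a[165:245,270:370],(800,600),interpolation=2))"
```

```text
t 12.12 p [573.4    1.96 279.25] yaw 79.6 zax [-1.4e-03 -2.0e-04 -1.0e+00] F [ 0.11 -0.84 -0.75] M [-0.062 -0.113 -0.036] w 8.63 g 59.1 j [ 0.29  0.42 -0.29 -0.   -0.87 -2.04]
nominal tip perp/along/z 563.68 103.36 51.25 F perp/along 0.26 -0.81
```

View pics/s5c.png

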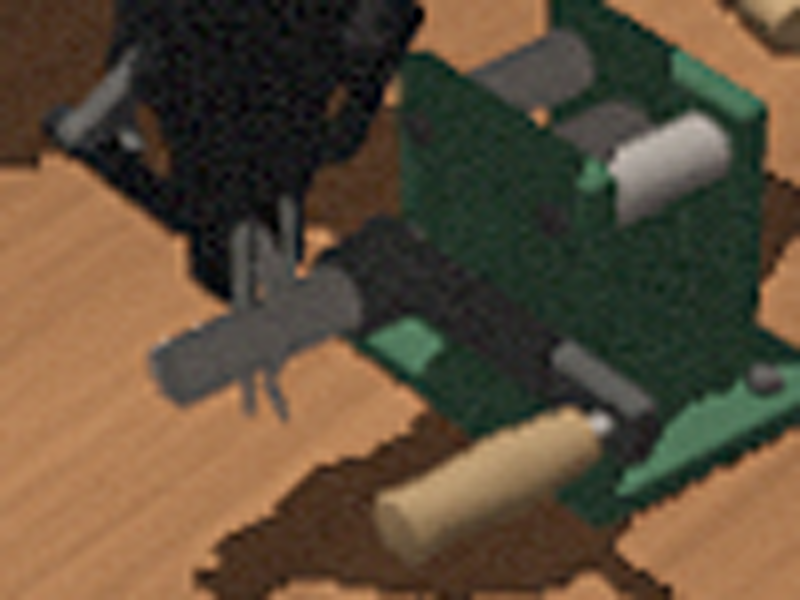

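Both legs show below the shaft, at crop (250,400) and (280,410), with the waist closed and no load. One more millimetre to seat the eye, then I release.

>>> carry_out(
  rows=[
    [0,0,0.003,0,0,0,-1],
    [0,0,0.006,0,0,0,-1],
    [0,0,0.006,0,0,0,-1],
  ],
)

```text
clock: 12.55
position: [573.6, 2.0, 278.9]
ee_rot: [0.09, 0.996, -0.0, -0.0]
contact_force: [-2.4, 0.9, 5.2]
gripper_width: 8.8
grasp_force: 60.0
```

```bash
python3 -c "
from h import *
tip()"
```

```text
t 12.55 p [573.6   2.  278.9] yaw 79.62 zax [-3.e-04 -2.e-04 -1.e+00] F [-2.44  0.88  5.19] M [ 0.034  0.782 -0.004] w 8.83 g 60.0 j [ 0.29  0.42 -0.29  0.   -0.87 -2.04]
nominal tip perp/along/z 564.14 103.47 50.9 F perp/along -2.56 0.43
```

>>> carry_out(
  rows=[
    [0,0,0.002,0,0,0,-0.6],
    [0,0,0.002,0,0,0,-0.4],
    [0,0,0,0,0,0,-0.3],
    [0,0,0,0,0,0,-0.3],
    [0,0,-0.05,0,0,0,-0.3],
    [0,0,-0.15,0,0,0,-0.3],
    [0,0,-0.3,0,0,0,-0.3],
    [0,0,-0.5,0,0,0,-0.3],
    [0,0,-0.6,0,0,0,-0.3],
    [0,0,-0.6,0,0,0,-0.3],
  ],
)

```text
clock: 13.8
position: [573.9, 2.0, 400.8]
ee_rot: [0.091, 0.996, 0.001, 0.002]
contact_force: [1.3, 0.4, -0.1]
gripper_width: 30.0
grasp_force: 0.0
```

```bash
python3 -c "
from h import *
tip();snap('wrist','w6');snap('scene','s6');snap('side','d6')
a=[cv2.imread('pics/'+n)[r] for n,r in(('w6.png',np.s_[150:310,230:430]),('s6.png',np.s_[165:245,270:370]),('d6.png',np.s_[130:210,290:390]))]
c=np.zeros((600,800,3),np.uint8)
for i,x in enumerate(a): c[300*(i//2):300*(i//2)+300,400*(i%2):400*(i%2)+375]=cv2.resize(x,(375,300),interpolation=2)
cv2.imwrite('pics/v6.png',c)
p,P,z=load('w6');m=(P[...,2]>104)&(P[...,2]<150)&(abs(P[...,0]-573)<40)&(abs(P[...,1]-2)<15);q=P[m];print(m.sum(),q.min(0),q.max(0),q.mean(0))"
```

```text
t 13.8 p [573.9    2.02 400.82] yaw 79.62 zax [ 0.0051  0.0012 -1.    ] F [ 1.29  0.43 -0.11] M [ 0.035  0.021 -0.016] w 29.99 g 0.0 j [ 0.29  0.3  -0.13  0.   -1.14 -2.04]
nominal tip perp/along/z 565.57 104.08 172.82 F perp/along 1.2 0.65
396 [555.92814892  -5.55474346 110.37822334] [590.39739501  10.13382937 133.52435904] [570.96267086   2.83381518 127.85158908]
```

View pics/v6.png

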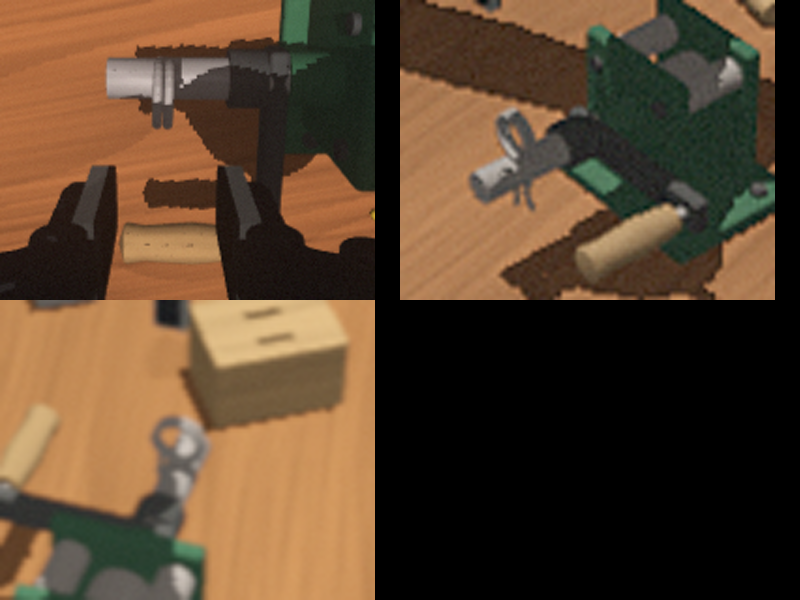

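The clip sits upright and square on the shaft. Its eye top is at 133 mm, so its centre is at about 115 mm, 30 mm above the axis. Both legs are below the shaft and the gripper is clear, so I hand the job in.

```bash
python3 -c "
from bench import arm
print(arm.job_done())"
```

```text
the job is handed in; nothing more can be done
None
```

The R-clip is home in the shaft's cross-hole outside the crank hub, with its bent leg closed under the shaft and its eye seated on top. It is released, no other object was touched, and the job is handed in at about 14 s of the 58 s allowed; the hand-in gave back no verdict.

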